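Tip the battery spacers into the footprint

ROBOT

A 6-joint arm with a two-finger parallel gripper is mounted at the origin on the work surface. World frame = base frame: x ahead of the robot, y to its left, z up, the work surface at z = 0. Lengths are in mm, angles in rad, forces in N, time in s.
With the tool pointing down it reaches from about 400 to 925 mm from the base axis. Payload 12.5 kg.
Tool frame: the origin (TCP) lies at the very end of the fingers, on their centre line; the grasp point (between the pads) lies 19 mm behind it (env.tcp_to_grasp is the distance from the TCP to the grasp point, in mm); z points along the fingers, x is the direction in which the jaws open and shut, and the axes are right-handed (so a half turn about z gives the same grasp; the last joint's range is limited). The gripper opens to 95 mm and grips with 3 to 60 N. Pads are 20 mm wide; open, the fingers measure 119 mm over their backs; the gripper's body (75 mm by 180 mm) begins 59 mm behind the grasp point.
Start: joints at [1.21, 0.491, 1.559, -0, 1.092, -0.106], TCP at [157.514, 604.844, 214.661] pointing down, gripper open.
Joint ranges: [-3.1, 3.1], [-0.84, 2.19], [0.05, 2.79], [-1.13, 4.28], [0.06, 2.93], [-2.69, 2.69]. Speed limits (rad/s): [2.22, 2.22, 2.79, 3.14, 3.14, 3.14].

INTERFACE

Orientations are given as [roll, pitch, yaw] about the fixed x, y, z axes, in that order (R = Rz(yaw) Ry(pitch) Rx(roll)).
In Python, from cell import env, vision, job gives the robot as it stands.
- The arm moves only by the shell command python3 -m pendant 'ROWS' [OPENING]. ROWS is JSON, a list of rows, each a list of 4 numbers: the shift along the tool's x, y, z in mm, then the turn about the tool's z in degrees. In form: [[tx, ty, tz, turn], ...]. A call has 1 to 8 rows; each row is the pose to reach, as a shift and turn from the pose measured when the call began, along the tool's axes at that moment; what a row does not reach only later rows make up. A row lasts 1/8 s, in which the tool goes at most 62.5 mm and 10.7 degrees, less where a joint would pass 70% of its speed; a pose out of reach is approached as far as the arm can. A call with a gripper value outside its range is refused whole. OPENING is the closure, from 0 (fully open) to 1 (shut), set as the call begins (- or left out, the last holds). The fingers move at their own pace and stop on an object; the grip force is fixed at half the most. Time passes only in rows, so rows that repeat a pose let the fingers close. It gives the time, the measured TCP pose, the force and the opening at its end, in the units of the state.
- env.state(): the state, without advancing time (a new reading comes with each control period).
- vision.read_camera(name): name is "scene" or "side" or "wrist"; returns a dict with "pixels" (400x640x3 uint8, red, green, blue), "intrinsics" (3x3 intrinsics, pixels), "R" (3x3) and "t" (3): a world point X has camera coordinates R X + t; the wrist camera has in their place "tool_from_camera" (4x4, takes a point from camera to tool coordinates, whose origin is the TCP and whose axes are the tool frame's). Camera axes: x right, y down, z forward; pixel columns grow to the right and rows downward; lengths in mm; the calibration is good to about 2 mm. A picture is of the moment at which its call begins: read the wrist's pose just before it. There is no depth.
- job.job_done(): hands the job in, once; it reports no verdict.
Trained networks look in a picture, given as the dict that the camera call returned (one of the last four; its "shot" number tells which), for a name from the list of things; names that differ only in an ending like _2 or _b are one class to them, and where a whole thing is asked for, a point or a joint stands for the part that bears it (a point fixed in the world has none). Each returns a list of dicts, best first, with "confidence" (0 to 1); they miss things now and then, are a little off and sometimes report something else, mostly with a low value. They report only what shows in the picture. A call takes as long as a camera call.
- vision.find_in(picture, query): "at" ([x, y, z] in mm, in the coordinates of the camera as it stood for that picture, good to about 4 mm: the middle of the surface that is visible of it).
- vision.regions_of(picture, query): "pixels" (400x640 bool, what is visible of it).
The state is a dict: "t": time; "joints": joint angles; "qvel": joint speeds; "tau": joint torques, N m; "eef_pos": TCP position; "tcp_rot": TCP orientation; "ft_force": force on the tool from outside, world axes, zero at the start; "moment": the same for the moment, N m; "opening": opening from 0.0 (shut) to 1.0 (fully open).
Only numpy, scipy, OpenCV 4.12 (cv2) and the standard library are available. Lean on these libraries where they do the work, as an engineer would, in place of code of your own. Each camera call takes 0.05 s, during which the arm holds its last target.

TASK

Two white nylon spacers stand on end astride the taped battery footprint on the mat, ready to become the bed for a battery. With the fingertips push each one near its top so that it tips over where it stands, into the footprint, and both end lying flat on a broad face on the mat, side by side and wholly inside the outer edge of the tape. Do not lift or carry the spacers or slide them about while they stand, and leave the cap, terminal and puller where they are.

Things in the scene. Friction and masses are not known exactly. Their poses are not given: they have to be found in the camera images.
- outline: battery footprint marked on the rubber mat with four flat strips of pale tape 12 mm wide: a rectangle 254 mm (its x axis) by 187 mm (its y axis) over the outer edges of the tape, 230 by 163 mm within. Fixed, flat on the mat at z = 0. Origin: centre of the rectangle, z up.
- spacer_a: white nylon spacer, a straight box 50 mm (x) by 36 mm (y) by 130 mm (z, up at first), 0.27 kg, loose, standing on end astride one long line of the outline, a broad face (+y or -y) inwards; the other stands astride the opposite line, some 120 mm further along. Origin: centre of its foot. It overbalances at 16 degrees, top moved 36 mm, under about 0.5 N at the top; its foot hardly slips on the rubber.
- spacer_a_foot1 (a point): point on spacer_a: middle of the short (36 mm) edge of its foot face at its -x side (25 mm from the centre line, half-way through the thickness, so 18 mm above the mat when it lies flat)
- spacer_a_foot2 (a point): point on spacer_a: middle of the short (36 mm) edge of its foot face at its +x side (25 mm from the centre line, half-way through the thickness, so 18 mm above the mat when it lies flat)
- spacer_a_top1 (a point): point on spacer_a: middle of the short (36 mm) edge of its top face at its -x side (25 mm from the centre line, half-way through the thickness, so 18 mm above the mat when it lies flat)
- spacer_a_top2 (a point): point on spacer_a: middle of the short (36 mm) edge of its top face at its +x side (25 mm from the centre line, half-way through the thickness, so 18 mm above the mat when it lies flat)
- spacer_b: white nylon spacer, a straight box 50 mm (x) by 36 mm (y) by 130 mm (z, up at first), 0.27 kg, loose, standing on end astride one long line of the outline, a broad face (+y or -y) inwards; the other stands astride the opposite line, some 120 mm further along. Origin: centre of its foot. It overbalances at 16 degrees, top moved 36 mm, under about 0.5 N at the top; its foot hardly slips on the rubber.
- spacer_b_foot1 (a point): point on spacer_b: middle of the short (36 mm) edge of its foot face at its -x side (25 mm from the centre line, half-way through the thickness, so 18 mm above the mat when it lies flat)
- spacer_b_foot2 (a point): point on spacer_b: middle of the short (36 mm) edge of its foot face at its +x side (25 mm from the centre line, half-way through the thickness, so 18 mm above the mat when it lies flat)
- spacer_b_top1 (a point): point on spacer_b: middle of the short (36 mm) edge of its top face at its -x side (25 mm from the centre line, half-way through the thickness, so 18 mm above the mat when it lies flat)
- spacer_b_top2 (a point): point on spacer_b: middle of the short (36 mm) edge of its top face at its +x side (25 mm from the centre line, half-way through the thickness, so 18 mm above the mat when it lies flat)
- cap: round black battery cap, 38 mm across, 26 mm high; bystander, loose; leave it where it is. Origin: centre of its underside.
- flag: copper flag terminal lying flat, about 60 mm long (its x axis), 30 mm wide, 16 mm high; bystander, loose; leave it where it is. Origin: centre of its underside.
- puller: grey cast iron terminal puller lying flat beyond the outline, about 145 mm (its x axis, jaws to -x) by 75 mm, 25 mm high; bystander, loose; leave it where it is. Origin: centre of its underside.
- chest: steel tool chest with a spring latch on its front, 226 x 406 mm, 222 mm high (handle to 251 mm), fixed, off to the left of the work. Origin: centre of its underside; front faces its -x, towards the work.

How it is judged (in metres and radians):
At the end, for the whole second after the job is handed in: Both spacers lie flat on a broad face (within 0.1 rad) directly on the mat (corner points below 26 mm), at rest, with their whole plan inside the outer edge of the taped rectangle (254 x 187 mm) (x of spacer_a_foot1 in the frame of outline between -0.127 and 0.127 m and y of spacer_a_foot1 in the frame of outline between -0.0935 and 0.0935 m and height (world z) of each of spacer_a_foot1, spacer_a_foot2, spacer_a_top1, spacer_a_top2, spacer_b_foot1, spacer_b_foot2, spacer_b_top1, spacer_b_top2 below 0.026 m and x of spacer_a_foot2 in the frame of outline between -0.127 and 0.127 m and y of spacer_a_foot2 in the frame of outline between -0.0935 and 0.0935 m and x of spacer_a_top1 in the frame of outline between -0.127 and 0.127 m and y of spacer_a_top1 in the frame of outline between -0.0935 and 0.0935 m and x of spacer_a_top2 in the frame of outline between -0.127 and 0.127 m and y of spacer_a_top2 in the frame of outline between -0.0935 and 0.0935 m and angle between the y axis of each of spacer_a, spacer_b and the z axis of outline, either way round below 0.1 rad and linear speed of each of spacer_a, spacer_b below 0.02 m/s and x of spacer_b_foot1 in the frame of outline between -0.127 and 0.127 m and y of spacer_b_foot1 in the frame of outline between -0.0935 and 0.0935 m and x of spacer_b_foot2 in the frame of outline between -0.127 and 0.127 m and y of spacer_b_foot2 in the frame of outline between -0.0935 and 0.0935 m and x of spacer_b_top1 in the frame of outline between -0.127 and 0.127 m and y of spacer_b_top1 in the frame of outline between -0.0935 and 0.0935 m and x of spacer_b_top2 in the frame of outline between -0.127 and 0.127 m and y of spacer_b_top2 in the frame of outline between -0.0935 and 0.0935 m); the robot touches nothing.
It fails at once if one spacer is lifted: every part of it more than about 12 mm clear of the mat (height (world z) of each of spacer_a_foot1, spacer_a_foot2, spacer_a_top1, spacer_a_top2 above 0.03 m).
It fails at once if one spacer is slid more than 25 mm while still upright, instead of being tipped where it stands (angle between spacer_a's own z axis and vertical below 0.25 rad and distance of spacer_a from where it was at the start of the episode above 0.025 m).
It fails at once if the other spacer is lifted: every part of it more than about 12 mm clear of the mat (height (world z) of each of spacer_b_foot1, spacer_b_foot2, spacer_b_top1, spacer_b_top2 above 0.03 m).
It fails at once if the other spacer is slid more than 25 mm while still upright, instead of being tipped where it stands (angle between spacer_b's own z axis and vertical below 0.25 rad and distance of spacer_b from where it was at the start of the episode above 0.025 m).
It fails at once if the battery cap, copper terminal or terminal puller is moved more than 15 mm (distance of any of cap, flag, puller from where it was at the start of the episode above 0.015 m).
It also fails if it takes over 54 s, if anything falls off the work surface, if the arm or the gripper's body presses on something with over 40 N, if the wrist force passes 120 N, or if a joint passes its speed limit or range.

## Working session

There is one attempt and no reset: what is moved stays moved. The work goes in short steps, Python scripts to look and compute and a shell command to move; the robot and the scene stay as the last step left them, time stands still between calls to the robot, and variables do not carry over. Pictures are saved under pics/ and viewed, and the job is handed in when it is done.

```bash
ls; mkdir -p pics
python3 - <<'E'
from cell import env,vision
import cv2
print(env.state())
for n in ["scene","side","wrist"]:
    p=vision.read_camera(n); cv2.imwrite(f"pics/{n}0.png",p["pixels"][:,:,::-1])
    print(n,p["intrinsics"].tolist(),{k:v.tolist() for k,v in p.items() if k in("R","t","tool_from_camera")})
    for q in ["spacer_a","outline","cap","flag","puller"]:
        for d in vision.find_in(p,q)[:3]:
            a=d["at"]
            if "R" in p: a=p["R"].T@(a-p["t"])
            print(q,[round(float(x)) for x in a],round(d["confidence"],2))
E
```

```text
pics
{'t': 0.0, 'joints': array([ 1.21038385e+00,  4.91563322e-01,  1.55943436e+00,  1.33747511e-05,
        1.09168158e+00, -1.05594981e-01]), 'qvel': array([ 0.00086449, -0.0001197 , -0.0003649 ,  0.000702  ,  0.00014631,
        0.00024989]), 'tau': array([ 1.56207761e-04, -6.12635994e+01, -2.58194429e+01,  6.93178433e-02,
        4.81103396e-02, -8.91931768e-05]), 'eef_pos': array([157.4328615 , 604.60813813, 214.06460157]), 'tcp_rot': array([-3.14146633e+00,  1.07930874e-03,  1.31597272e+00]), 'ft_force': array([ 0.62079786, -0.11182335, -0.20994976]), 'moment': array([-0.02359242,  0.02310815,  0.03993585]), 'opening': 1.0019316646202743}
scene [[427.2262466584378, 0.0, 322.1987391840588], [0.0, 427.2262466584378, 201.11811060728914], [0.0, 0.0, 1.0]] {'R': [[0.7640327871302809, 0.64507351890801, -0.011578229293482465], [0.5316889677699413, -0.6397013319078962, -0.5550576974576591], [-0.36545963079616545, 0.4179262628250361, -0.8317312649524661]], 't': [-594.4059527286114, -160.1783613693799, 1600.7413594329632]}
spacer_a [643, 159, 94] 0.89
spacer_a [528, 10, 95] 0.77
outline 
[... 415 characters left out ...]
 -0.7659827705203511]], 't': [-563.5411111825416, 315.2938947291122, 910.9710900647453]}
spacer_a [628, 156, 95] 0.69
spacer_a [505, 3, 105] 0.66
spacer_a [554, 254, 10] 0.39
outline [569, 70, 0] 0.92
cap [609, -82, 21] 0.69
cap [441, 506, 209] 0.52
puller [809, -14, 19] 0.94
wrist [[358.0769333269292, 0.0, 310.0737109060204], [0.0, 358.0769333269292, 195.09185374687118], [0.0, 0.0, 1.0]] {'tool_from_camera': [[0.9999997106001945, 0.00017246963827823045, -0.000740981611594742, -0.4742472457101021], [3.250242891451362e-05, 0.9633907489622608, 0.26810121923915997, -75.04982442910739], [0.0007600941500656229, -0.26810116573442166, 0.9633904645514842, -170.40060788209212], [0.0, 0.0, 0.0, 1.0]]}
```

View pics/scene0.png

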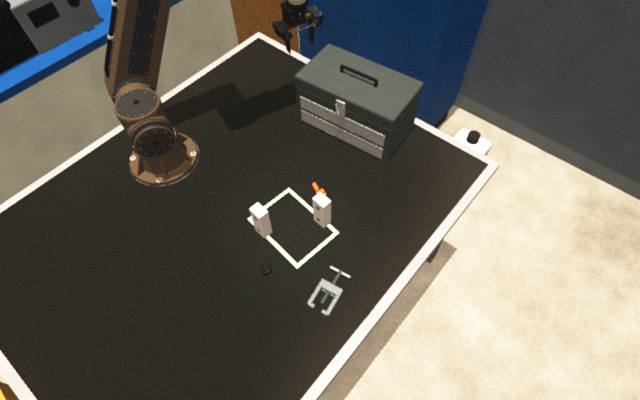

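View pics/side0.png

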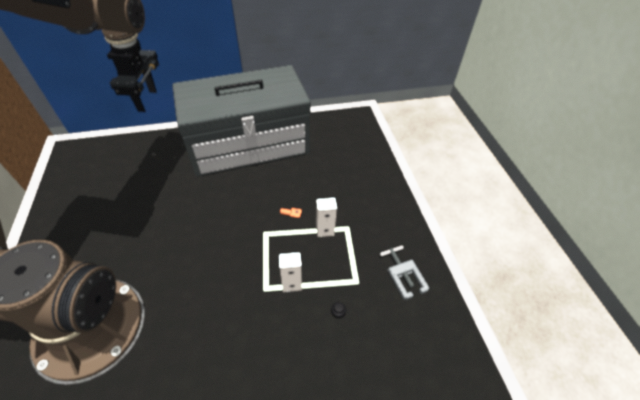

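Run:
```python
import cv2
a=cv2.imread("pics/scene0.png")[175:325,235:365]; cv2.imwrite("pics/scene0c.png",cv2.resize(a,None,fx=4,fy=4,interpolation=cv2.INTER_CUBIC)[:600])
a=cv2.imread("pics/side0.png")[190:325,250:440]; cv2.imwrite("pics/side0c.png",cv2.resize(a,None,fx=4,fy=4,interpolation=cv2.INTER_CUBIC))
```

```text
(no output)
```

View pics/scene0c.png

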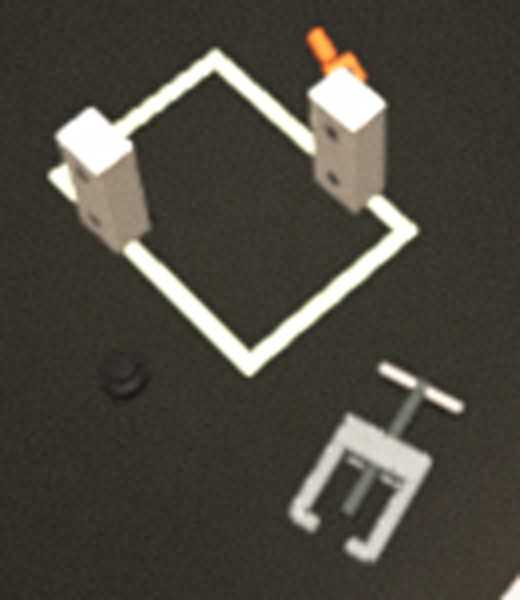

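View pics/side0c.png

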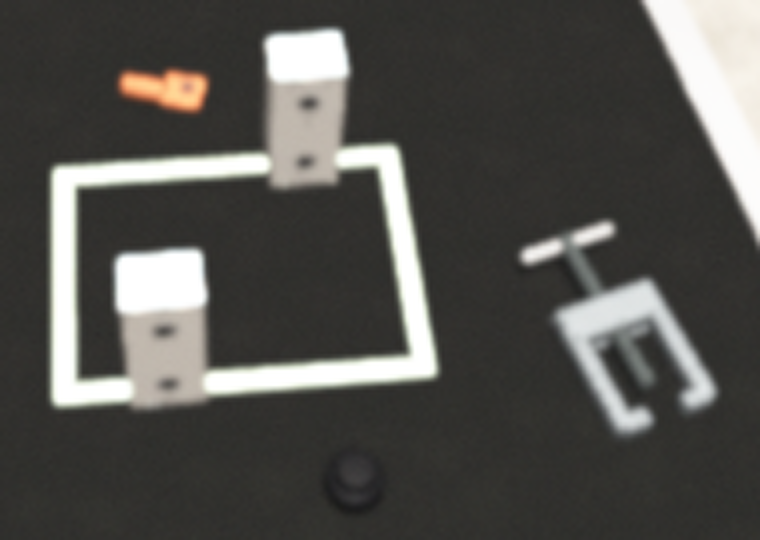

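The scene view shows the outline's corners at about (247,219), (289,187), (339.5,232.5), (297.5,269) px. The spacers stand at about (261,220) and (322,210) px. The side view agrees. I'll compute the poses from both.

```bash
cat > h.py <<'E'
import numpy as np
from cell import env,vision
from scipy.spatial.transform import Rotation as Rot
def ray(p,uv,z=0.):
    K=p["intrinsics"]
    if "R" in p: R,t=np.array(p["R"]),np.array(p["t"]); C=-R.T@t; d=R.T@np.linalg.solve(K,[uv[0],uv[1],1])
    else: C=p["C"]; d=p["Rw"]@np.linalg.solve(K,[uv[0],uv[1],1])
    return C+d*(z-C[2])/d[2]
def wrist():
    s=env.state(); p=vision.read_camera("wrist")
    Rt=Rot.from_euler("xyz",s["tcp_rot"]).as_matrix(); M=np.array(p["tool_from_camera"])
    p["Rw"]=Rt@M[:3,:3]; p["C"]=Rt@M[:3,3]+s["eef_pos"]; p["st"]=s
    return p
def proj(p,X):
    X=np.asarray(X,float)
    c=(np.array(p["R"])@X+p["t"]) if "R" in p else p["Rw"].T@(X-p["C"])
    q=p["intrinsics"]@c; return q[:2]/q[2]
E
python3 - <<'E'
from h import *
for n,pts,tops in [("side",[(52,167),(398,146),(437,376),(55,406)],{"A":[(266,38),(344,30),(349,76),(270,83)],"B":[(116,258),(202,250),(207,305),(123,312)]}),
 ("scene",[(216,48),(418,230),(250,375),(48,176)],{"A":[(345,66),(386,103),(355,128),(309,100)],"B":[(92,107),(134,143),(102,177),(55,137)]})]:
    p=vision.read_camera(n); o=(250,190) if n=="side" else (235,175)
    P=np.array([ray(p,(u/4+o[0],v/4+o[1])) for u,v in pts])
    print(n,P[:,:2].round(),P.mean(0).round(1)); 
    print([round(float(np.linalg.norm(P[i]-P[i-1]))) for i in range(4)])
    for i,j in((0,1),(3,2)): d=P[j]-P[i]; print("yaw",np.degrees(np.arctan2(d[1],d[0])))
    for k,v in tops.items():
        T=np.array([ray(p,(a/4+o[0],b/4+o[1]),130) for a,b in v]); print(k,T[:,:2].round().tolist(),T.mean(0).round(1))
E
```

```text
side [[452. 203.]
 [710. 173.]
 [687. -17.]
 [433.  11.]] [570.6  92.7   0. ]
[193, 260, 191, 256]
yaw -6.705912516854074
yaw -6.27472606144972
A [[610.0, 190.0], [664.0, 186.0], [658.0, 146.0], [605.0, 151.0]] [634.1 168.3 130. ]
B [[485.0, 36.0], [537.0, 31.0], [534.0, -7.0], [484.0, -2.0]] [510.1  14.5 130. ]
scene [[452. 203.]
 [706. 174.]
 [687. -12.]
 [432.  14.]] [569.2  94.8   0. ]
[190, 256, 187, 256]
yaw -6.606195929699643
yaw -5.952050202991037
A [[613.0, 194.0], [660.0, 187.0], [656.0, 154.0], [612.0, 151.0]] [635.2 171.3 130. ]
B [[486.0, 38.0], [535.0, 35.0], [537.0, -3.0], [484.0, -0.0]] [510.5  17.5 130. ]
```

Run:
```python
from h import *
p=vision.read_camera("side")
for uv in [(200,171),(306,155)]: print("chest base",ray(p,uv).round())
for uv in [(176,86),(306,70),(311,108),(182,122)]: print("chest top",ray(p,uv,222).round())
p=vision.read_camera("scene")
for uv in [(300,110),(380,157)]: print("sc base",ray(p,uv).round())
for q in("chest","flag"):
    for d in vision.find_in(p,q): print(q,(np.array(p["R"]).T@(d["at"]-p["t"])).round(),d["confidence"])
p=vision.read_camera("side")
K=p["intrinsics"]
for uv in[(295,212)]: print("flag",ray(p,uv,8))
# target offset in tool axes
s=env.state();R=Rot.from_euler("xyz",s["tcp_rot"]).as_matrix()
yaw=np.radians(-6.4);ex=np.array([np.cos(yaw),np.sin(yaw),0]);ey=np.array([-np.sin(yaw),np.cos(yaw),0])
o=np.array([570,94,0.])
for nm,x,y,z in[("A app",56,135,220),("B",-51,-135,220)]:
    w=o+ex*x+ey*y+[0,0,z]; print(nm,w.round(),(R.T@(w-s["eef_pos"])).round())
```

```text
chest base [270. 494.   0.]
chest base [638. 505.   0.]
chest top [244. 666. 222.]
chest top [673. 686. 222.]
chest top [649. 474. 222.]
chest top [268. 475. 222.]
sc base [225. 515.   0.]
sc base [620. 522.   0.]
chest [479. 520. 221.] 0.84
flag [543. 260.   5.] 0.39
flag [556.9171327  252.42843433   8.        ]
A app [641. 222. 220.] [-249.  564.   -5.]
B [504. -34. 220.] [-531.  497.   -5.]
```

```bash
python3 -m pendant '[[0,0,-45,0],[0,0,-90,0],[-24,55,-90,-2],[-48,110,-90,-4],[-72,165,-90,-6],[-96,220,-90,-8],[-120,270,-90,-8],[-140,320,-90,-8]]' 1
```

```text
t: 2.25
eef_pos: [433.1, 387.3, 304.9]
tcp_rot: [3.141, -0.0, 1.455]
ft_force: [0.1, 0.9, 0.1]
opening: 0.214
```

Run:
```python
from h import *
import cv2
p=wrist();s=p["st"];print(s["eef_pos"],s["tcp_rot"],s["opening"],s["t"])
cv2.imwrite("pics/w1.png",p["pixels"][:,:,::-1])
```

```text
[433.13609301 387.28001581 304.89539111] [ 3.14129927e+00 -3.84283482e-04  1.45543026e+00] 0.21391045551188173 2.25
```

View pics/w1.png

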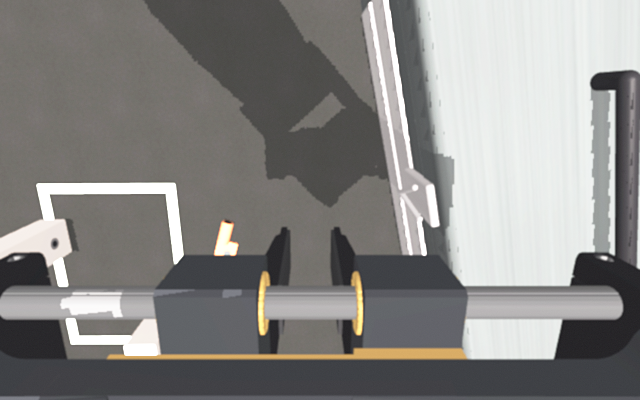

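The wrist view shows the tape's outer corner near (40,185) px, the copper flag at (228,235) and the chest front on the right, clear of the tool. I'll go on to the stand-off outside spacer A.

```bash
python3 -m pendant '[[-30,48,0,0],[-60,96,0,0],[-90,144,0,0],[-118,192,0,0],[-140,226,0,0],[-140,226,50,0],[-140,226,90,0],[-140,226,90,0]]'
python3 - <<'E'
from h import *
import cv2
for n in("scene","side"):
    p=vision.read_camera(n);o=(190,250) if n=="side" else (150,240)
    cv2.imwrite(f"pics/{n}2.png",cv2.resize(p["pixels"][o[0]-60:o[0]+120,o[1]-20:o[1]+180,::-1],None,fx=3,fy=3))
p=wrist();cv2.imwrite("pics/w2.png",p["pixels"][:,:,::-1]);print(p["st"]["eef_pos"],p["st"]["tcp_rot"],p["st"]["opening"])
E
```

```text
t: 3.3
eef_pos: [644.5, 218.2, 212.4]
tcp_rot: [-3.138, 0.003, 1.453]
ft_force: [0.0, 0.4, 0.4]
opening: 0.004
[646.04097099 218.77744007 216.47682126] [3.13858509e+00 3.85267322e-04 1.45301928e+00] 0.001095214286930637
```

View pics/w2.png

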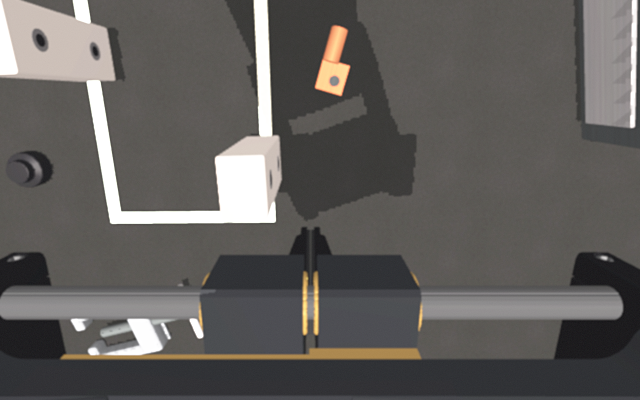

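View pics/side2.png

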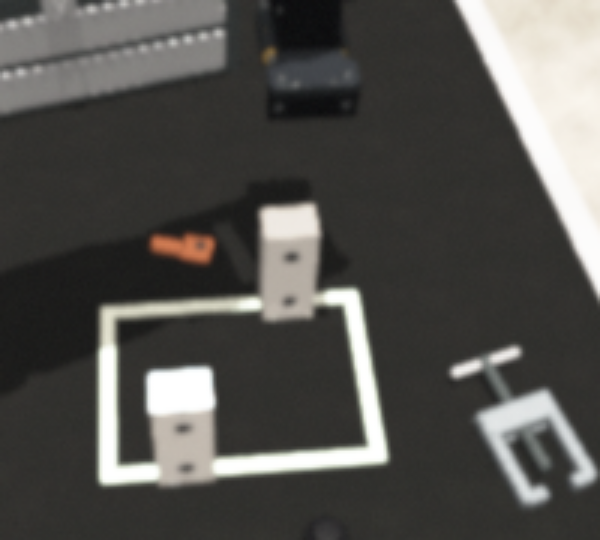

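Run:
```python
import cv2
a=cv2.imread("pics/w2.png"); cv2.imwrite("pics/w2c.png",cv2.resize(a[120:240,195:305],None,fx=5,fy=5,interpolation=cv2.INTER_CUBIC))
cv2.imwrite("pics/w2d.png",cv2.resize(a[0:110,0:130],None,fx=5,fy=5,interpolation=cv2.INTER_CUBIC))
```

```text
(no output)
```

View pics/w2c.png

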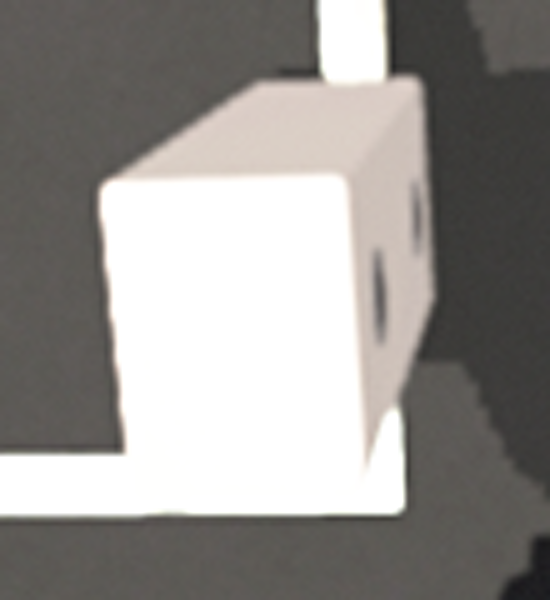

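Run:
```python
from h import *
s=env.state();print(s["eef_pos"],s["tcp_rot"],s["ft_force"],s["t"])
p=wrist()
f=lambda u,v,z:ray(p,(195+u/5,120+v/5),z)
print("top",[f(u,v,130)[:2].round().tolist() for u,v in[(100,180),(347,175),(366,480)]])
print("base",[f(u,v,0)[:2].round().tolist() for u,v in[(255,80),(420,75),(434,298)]])
print("tape corner",f(405,515,0).round())
yaw=np.radians(-6.4);ex=np.array([np.cos(yaw),np.sin(yaw),0]);ey=np.array([-np.sin(yaw),np.cos(yaw),0]);o=np.array([570,94,0.])
c=o+ex*127+ey*93.5;print("expected corner",c)
```

```text
[646.22833539 218.87778347 217.19511691] [ 3.13723448e+00 -9.77756101e-05  1.45314153e+00] [ 0.27976465 -0.02771238  0.7340447 ] 3.45
top [[606.0, 154.0], [609.0, 189.0], [656.0, 185.0]]
base [[606.0, 154.0], [609.0, 189.0], [658.0, 185.0]]
tape corner [708. 171.   0.]
expected corner [706.63087089 172.76074605   0.        ]
```

Two views agree: A's centre is near (631,169.5) mm, its outer face near y = 187 and its yaw about -5°. I'll descend outside it, lined up with the middle of its face.

```bash
python3 -m pendant '[[0,-11,40,0],[0,-11,75,0],[0,-11,105,0],[0,-11,105,0],[-5,-11,105,0],[-10,-11,105,0],[-14,-11,105,0],[-18,-11,105,0]]' && python3 -m pendant '[[-6,0,0,0],[-12,0,0,0],[-18,0,0,0],[-24,0,0,0]]'
```

```text
t: 4.5
eef_pos: [633.8, 201.9, 112.8]
tcp_rot: [3.136, -0.0, 1.453]
ft_force: [-1.0, 0.6, 0.7]
opening: 0.004
t: 5.0
eef_pos: [630.9, 177.6, 112.8]
tcp_rot: [3.136, -0.0, 1.453]
ft_force: [0.1, 0.4, 0.6]
opening: 0.006
```

Run:
```python
from h import *
import cv2
p=vision.read_camera("side")
cv2.imwrite("pics/side3.png",cv2.resize(p["pixels"][130:310,230:430,::-1],None,fx=3,fy=3))
s=env.state();print(s["eef_pos"],s["tcp_rot"],s["ft_force"])
```

```text
[630.90202954 177.03057556 112.76863236] [ 3.13630419e+00 -2.21384007e-04  1.45264020e+00] [-0.2439153  -0.38233629 -0.40694955]
```

View pics/side3.png

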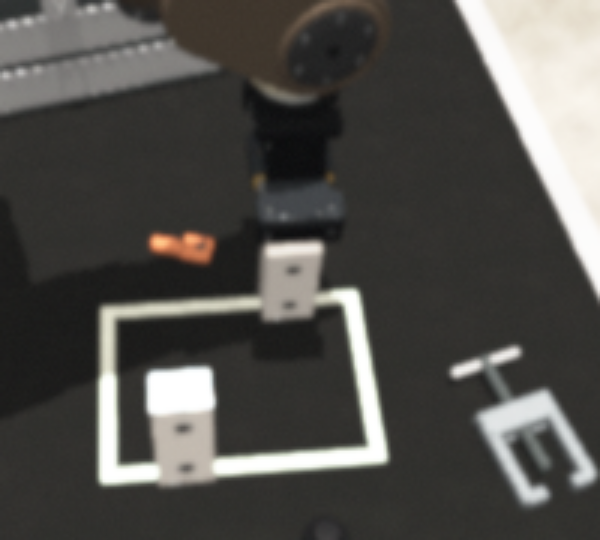

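The side view shows A leaning inwards with its foot still in place, base edge near crop pixel (288,318). I'll keep pushing slowly.

```bash
python3 -m pendant '[[-5,0,0,0],[-10,0,0,0],[-15,0,0,0],[-20,0,0,0],[-25,0,0,0],[-29,0,0,0],[-29,0,0,0],[-29,0,0,0]]'
python3 - <<'E'
from h import *
import cv2
p=vision.read_camera("side")
cv2.imwrite("pics/side4.png",cv2.resize(p["pixels"][130:310,230:430,::-1],None,fx=3,fy=3))
s=env.state();print(s["eef_pos"],s["tcp_rot"],s["ft_force"])
E
```

```text
t: 6.05
eef_pos: [627.5, 148.3, 112.8]
tcp_rot: [3.136, -0.0, 1.453]
ft_force: [0.1, -0.7, 0.4]
opening: 0.004
[627.4944313  148.34878499 112.73811743] [ 3.13633987e+00 -2.46401673e-04  1.45272670e+00] [-0.14325666  0.11116918 -0.05930411]
```

View pics/side4.png

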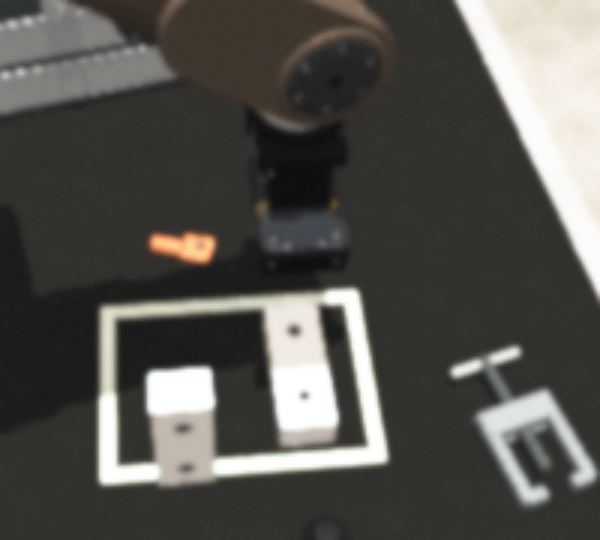

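A now lies flat inside the tape, spanning crop pixels (265–338, 305–445). Next I'll rise and go over to the outside of B.

```bash
python3 -m pendant '[[0,0,-52,0],[0,0,-104,0],[-45,-22,-104,0],[-95,-46,-104,0],[-145,-70,-104,0],[-190,-90,-104,0],[-206,-99,-104,0],[-206,-99,-104,0]]'
python3 - <<'E'
from h import *
import cv2
p=wrist();s=p["st"];print(s["eef_pos"],s["tcp_rot"],s["t"])
cv2.imwrite("pics/w5.png",p["pixels"][:,:,::-1]);import pickle;pickle.dump({k:p[k] for k in("intrinsics","C","Rw")},open("w5.pkl","wb"))
E
```

```text
t: 7.1
eef_pos: [504.3, -44.9, 216.5]
tcp_rot: [3.136, -0.0, 1.451]
ft_force: [0.9, -0.1, -0.4]
opening: 0.003
[504.34797728 -44.88764618 216.45737267] [ 3.13581982e+00 -3.34950068e-04  1.45123193e+00] 7.1
```

View pics/w5.png

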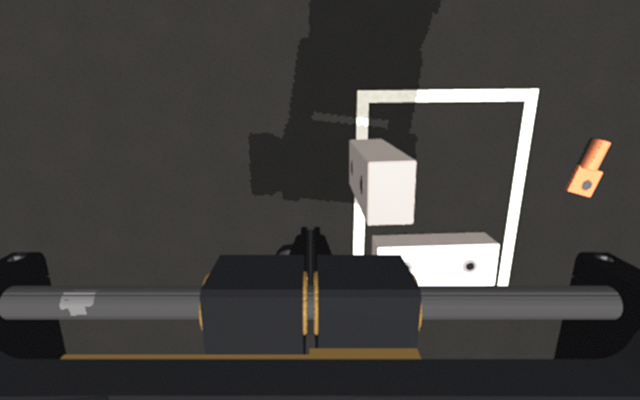

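Run:
```python
import cv2
a=cv2.imread("pics/w5.png"); cv2.imwrite("pics/w5c.png",cv2.resize(a[125:235,335:435],None,fx=5,fy=5,interpolation=cv2.INTER_CUBIC))
```

```text
(no output)
```

View pics/w5c.png

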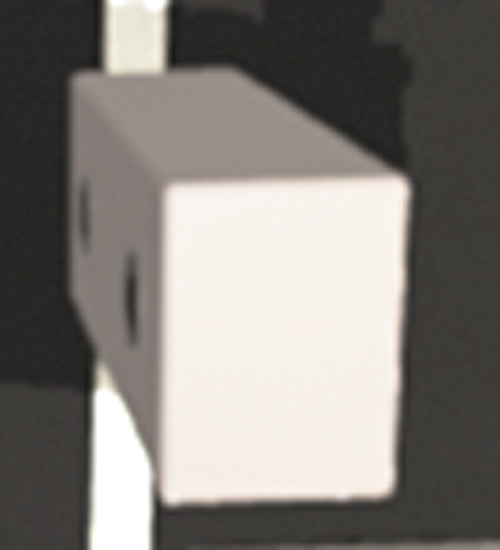

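Run:
```python
from h import *
import pickle
p=pickle.load(open("w5.pkl","rb"))
f=lambda u,v,z:ray(p,(335+u/5,125+v/5),z)
T=np.array([f(u,v,130)[:2] for u,v in[(163,185),(408,177),(394,500),(160,502)]])
print(T.round(),T.mean(0).round(1)); print("base",[f(u,v,0)[:2].round().tolist() for u,v in[(72,75),(240,70),(72,295)]])
for uv in[(357,91),(538,89)]: print("tape",ray(p,uv).round())
yaw=np.radians(-6.4);ex=np.array([np.cos(yaw),np.sin(yaw),0]);ey=np.array([-np.sin(yaw),np.cos(yaw),0]);o=np.array([570,94,0.])
for y in(-93.5,93.5): print(o-ex*127+ey*y)
d=T-o[:2]; print(d@ex[:2],d@ey[:2])
s=env.state();R=Rot.from_euler("xyz",s["tcp_rot"]).as_matrix();m=np.r_[(T[0]+T[3])/2,112]
print("to outer face mid, tool axes",(R.T@(m-s["eef_pos"])).round())
```

```text
[[481.  -1.]
 [484.  35.]
 [534.  30.]
 [530.  -5.]] [507.5  14.8]
base [[482.0, -0.0], [485.0, 36.0], [530.0, -5.0]]
tape [432.  12.   0.]
tape [453. 198.   0.]
[433.36912911  15.23925395   0.        ]
[454.21381943 201.07385483   0.        ]
[-77.56764143 -78.46409006 -28.61026531 -28.56270139] [-104.08970226  -68.63623549  -67.10888562 -102.78116507]
to outer face mid, tool axes [ 41.  -5. 104.]
```

B's centre is near (507.5,15) mm, with its outer face 41 mm along tool +x. I'll descend and push the same way.

```bash
python3 -m pendant '[[0,-5,40,0],[0,-5,75,0],[0,-5,104,0],[0,-5,104,0],[8,-5,104,0],[16,-5,104,0],[22,-5,104,0],[27,-5,104,0]]' && python3 -m pendant '[[6,0,0,0],[12,0,0,0],[18,0,0,0],[23,0,0,0]]'
python3 - <<'E'
from h import *
import cv2
for n,a,b in(("side",130,230),("scene",140,210)):
    p=vision.read_camera(n); cv2.imwrite(f"pics/{n}6.png",cv2.resize(p["pixels"][a:a+180,b:b+200,::-1],None,fx=3,fy=3))
E
```

```text
t: 8.15
eef_pos: [503.9, -16.4, 112.8]
tcp_rot: [3.135, -0.0, 1.452]
ft_force: [-0.3, 0.3, -0.9]
opening: 0.003
t: 8.65
eef_pos: [506.6, 6.9, 112.8]
tcp_rot: [3.135, -0.0, 1.452]
ft_force: [-1.2, -0.5, -0.4]
opening: 0.001
```

View pics/side6.png

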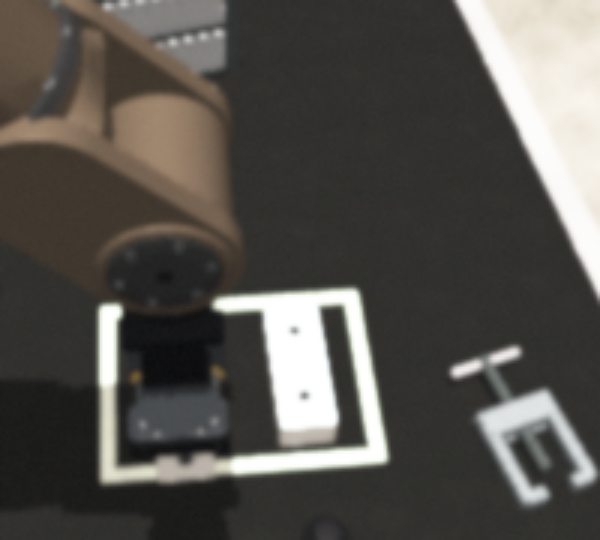

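View pics/scene6.png

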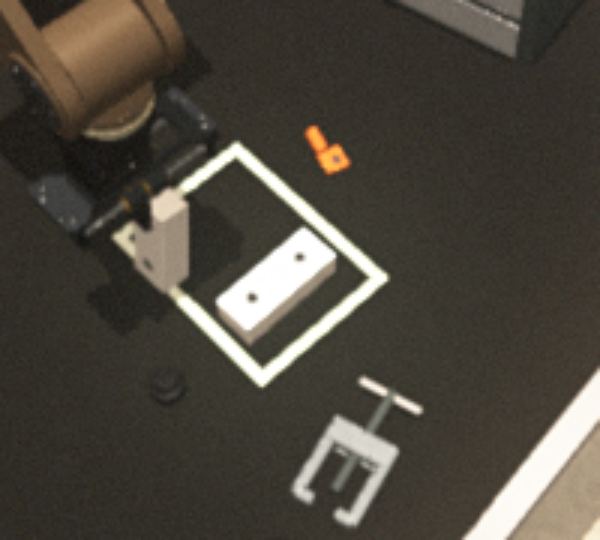

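The scene view shows B leaning inwards about its foot, near crop pixel (170,290), with A lying flat and clear of it. I'll continue.

```bash
python3 -m pendant '[[5,0,0,0],[10,0,0,0],[15,0,0,0],[20,0,0,0],[25,0,0,0],[30,0,0,0],[30,0,0,0],[30,0,0,0]]' && python3 -m pendant '[[0,0,0,0],[0,0,-50,0],[0,0,-100,0],[-40,0,-140,0],[-90,0,-140,0],[-140,0,-140,0],[-140,0,-140,0],[-140,0,-140,0]]'
python3 - <<'E'
from h import *
import cv2
for n,a,b in(("side",180,240),("scene",165,225)):
    p=vision.read_camera(n); cv2.imwrite(f"pics/{n}7.png",cv2.resize(p["pixels"][a:a+130,b:b+150,::-1],None,fx=4,fy=4,interpolation=cv2.INTER_CUBIC))
E
```

```text
t: 9.75
eef_pos: [510.1, 36.7, 112.8]
tcp_rot: [3.135, -0.0, 1.453]
ft_force: [0.2, 0.1, -0.4]
opening: 0.002
t: 10.75
eef_pos: [492.6, -102.1, 252.6]
tcp_rot: [3.135, -0.001, 1.452]
ft_force: [0.4, 0.5, -0.0]
opening: 0.002
```

View pics/side7.png

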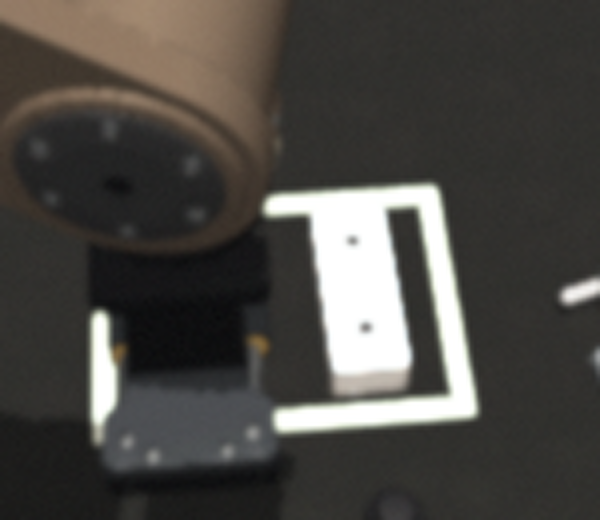

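View pics/scene7.png

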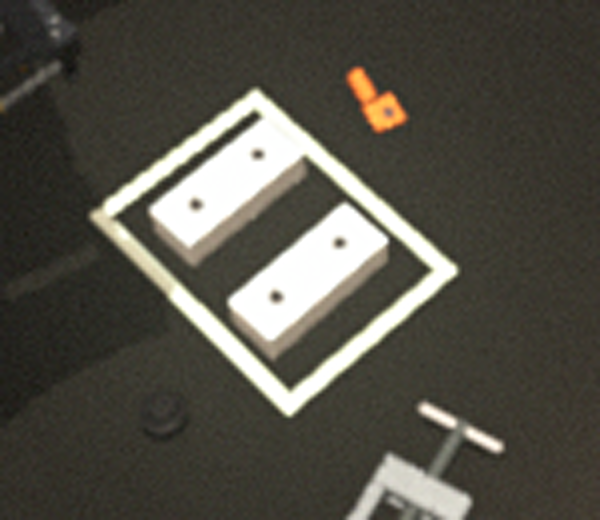

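Both lie flat inside the tape, with top corners in the scene crop for B at (150,212), (265,120), (307,162), (190,248) px and for A at (230,298), (345,203), (389,245), (272,342) px. A numeric check before handing in.

Run:
```python
from h import *
p=vision.read_camera("scene")
yaw=np.radians(-6.4);ex=np.array([np.cos(yaw),np.sin(yaw),0]);ey=np.array([-np.sin(yaw),np.cos(yaw),0]);o=np.array([570,94,0.])
for n,c in(("B",[(150,212),(265,120),(307,162),(190,248)]),("A",[(230,298),(345,203),(389,245),(272,342)])):
    for u,v in c:
        d=ray(p,(225+u/4,165+v/4),36)-o; print(n,round(d@ex),round(d@ey))
for n in("cap","flag","puller"):
    for d in vision.find_in(p,n)[:1]: print(n,(np.array(p["R"]).T@(d["at"]-p["t"])).round(),d["confidence"])
print(env.state()["t"])
```

```text
B -74 -65
B -78 64
B -21 61
B -25 -63
A 33 -69
A 31 57
A 85 56
A 85 -71
cap [618. -79.  20.] 0.51
flag [550. 259.   2.] 0.49
puller [813. -13.  19.] 0.56
11.05
```

```bash
python3 -c "
from cell import job
print(job.job_done())"
```

```text
the job is handed in; nothing more can be done
None
```

Both spacers now lie flat on a broad face inside the tape. I tipped each one where it stood with the closed fingertips, pushing slowly at about 112 mm height. The job was handed in at about 11 s of the 54 s allowed.

My last check measured the corners in the scene camera only, because the arm hid spacer B from the side view.

| In the outline frame, mm | x from | x to | y from | y to |
|---|---|---|---|---|
| Spacer A | 31 | 85 | -71 | 57 |
| Spacer B | -78 | -21 | -65 | 64 |
| Limits | -127 | 127 | -93.5 | 93.5 |

- **Margins:** at least 20 mm was left to the outer edge of the tape everywhere. The corner readings are only good to a few millimetres.
- **Bystanders:** the cap and puller read within about 5 mm of their first positions. The flag read within about 10 mm, but its detections were low-confidence and its first scene reading had actually picked up the puller. The arm never went near any of the three.
- **Clearance:** the gripper was at 253 mm height and off to the side at hand-in, touching nothing.

No check failed.

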